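Stow the handled tins and pots on the van's hook rack

ROBOT

A 7-joint arm with a two-finger parallel gripper is mounted at the origin on the work surface. World frame = base frame: x ahead of the robot, y to its left, z up, the work surface at z = 0. Lengths are in m, angles in rad, forces in N, time in s.
With the tool pointing down it reaches from about 0.35 to 0.9 m from the base axis. Payload 7.2 kg.
Tool frame: the origin (TCP) lies midway between the tips of the shut fingers; the grasp point (between the pads) lies 19 mm behind it; z points along the fingers, y is the line along which they close (so a half turn about z gives the same grasp; the last joint's range is limited). The gripper opens to 85 mm and grips with 20 to 120 N. Pads are 22 mm wide; open, the fingers measure 114 mm over their backs; the gripper's body (76 mm by 85 mm) begins 54 mm behind the grasp point. The pads swing forward as they close: fully open they stand 13 mm farther back than shut.
Start: joints at [-1.337, 0.411, -0.013, 1.596, 0.006, 1.134, -0.082], TCP at [0.186, 0.597, 0.208] pointing down, gripper open.
Joint ranges: [-2.95, 2.95], [-0.29, 1.99], [-1.47, 1.44], [0.14, 2.54], [-1.03, 4.17], [0.13, 1.85], [-2.86, 2.86]. Speed limits (rad/s): [2.39, 2.39, 3.01, 3.01, 3.14, 3.14, 3.14].

INTERFACE

Orientations are given as [roll, pitch, yaw] about the fixed x, y, z axes, in that order (R = Rz(yaw) Ry(pitch) Rx(roll)).
In Python, from cell import * gives the robot as it stands.
- The arm moves only by the tool drive_tool, never from a script. Its argument "series" is one flat list of numbers, 7 for each row, row after row: the opening, from 0 (shut) to 1 (fully open), then the shift along the tool's x, y, z in cm, then the turn, a rotation vector about the tool's x, y, z in rad. A call has 1 to 20 rows; each row is the pose to reach, as a shift and turn from the pose commanded when the call began, along the tool's axes at that moment; what a row does not reach only later rows make up. A row lasts 1/8 s, in which the tool goes at most 62.5 mm and 10.7 degrees, less where a joint would pass 70% of its speed; a pose out of reach is approached as far as the arm can. A call with a gripper value outside its range is refused whole. The fingers move at their own pace and stop on an object; "newtons" is the grip in N (left out, the last holds). Time passes only in rows, so rows that repeat a pose let the fingers close. It gives the time, the measured TCP pose, the force, the opening and the grip force at its end, in the units of the state.
- read_state(): the state, without advancing time (a new reading comes with each control period).
- camera(name): name is "scene" or "top"; returns a dict with "image" (384x512x3 uint8, red, green, blue), "fov_y" (degrees; the focal length in pixels is half the picture's height over the tangent of half this angle, whatever the lens; pixels are square), "cx", "cy" (the principal point, pixels), "world_from_camera" (4x4, takes a point from camera to world coordinates). Camera axes: x right, y up, looking along -z (the intrinsics and any distortion apply to the point x, -y, -z); pixel columns grow to the right and rows downward; lengths in m; the calibration is good to about 2 mm. A picture is of the moment at which its call begins. There is no depth.
- sign_off(): hands the job in; it is judged then, once.
The state is a dict: "t": time; "joints": joint angles; "dq": joint speeds; "effort": joint torques, N m; "ee_pos": TCP position; "ee_rot": TCP orientation; "wrist_force": force on the tool from outside, world axes, zero at the start; "moment": the same for the moment, N m; "finger_gap": finger opening in m; "finger_force": force on a finger pad.
Only numpy, scipy, OpenCV 4.12 (cv2) and the standard library are available. Lean on these libraries where they do the work, as an engineer would, in place of code of your own. Each camera call takes 0.05 s, during which the arm holds its last target. There are 200 camera calls.

TASK

Get the shelf ready for driving: push the rack's yellow spring keeper open and tuck its red knob into the holding notch so that it stays open by itself, then hang every lunch tin and billy pot that has a carrying handle by that handle on a double hook of its own. Once all of them hang, free the knob from the notch so that the keeper springs fully shut over the handles. Leave everything else where it stands.

Things in the scene. Friction and masses are not known exactly. Their poses are not given: they have to be found in the camera images.
- rack: fixed wooden frame with four steel double hooks in a row and a yellow sprung keeper on top. Origin on the table below the root of hook 2; x points away from the hooks' tips (hooks point along -x, to the robot), y along the row, z up. Rail top 243 mm above the table, posts at y -360 and +330. Bars come in above the tips from -x, the tin or pot passing below the prongs, then go down.
- hook0 (a point): where the middle of a hung bar rests on double hook 0 (rack x -74, y -280, z 225 mm; axes as rack): two prongs along x, 8 thick, centres 52 apart, 44 clear between for the fingers. They leave the rail 74 behind this point, dip here and turn up to tips 20 nearer -x, tops 244 above the table. Bar centre at 264 above the table clears the tips, and the body below clears the prongs.
- hook1 (a point): where the middle of a hung bar rests on double hook 1 (rack x -74, y -140, z 225 mm; axes as rack): two prongs along x, 8 thick, centres 52 apart, 44 clear between for the fingers. They leave the rail 74 behind this point, dip here and turn up to tips 20 nearer -x, tops 244 above the table. Bar centre at 264 above the table clears the tips, and the body below clears the prongs.
- hook2 (a point): where the middle of a hung bar rests on double hook 2 (rack x -74, y 0, z 225 mm; axes as rack): two prongs along x, 8 thick, centres 52 apart, 44 clear between for the fingers. They leave the rail 74 behind this point, dip here and turn up to tips 20 nearer -x, tops 244 above the table. Bar centre at 264 above the table clears the tips, and the body below clears the prongs.
- hook3 (a point): where the middle of a hung bar rests on double hook 3 (rack x -74, y 140, z 225 mm; axes as rack): two prongs along x, 8 thick, centres 52 apart, 44 clear between for the fingers. They leave the rail 74 behind this point, dip here and turn up to tips 20 nearer -x, tops 244 above the table. Bar centre at 264 above the table clears the tips, and the body below clears the prongs.
- keeper (a joint): yellow keeper bar on the rail with a 10 mm wide tongue over each hook, 246 to 256 above the table. Slides along rack +y, m: 0 = shut (tongues over the hooks' middles: no bar can go in or come off), 0.066 = held by the notch (tongues between the hooks), 0.080 = end stop. A spring drives it to 0 (1.5 N at 0, 4.8 N at 0.066). It passes clear over bars resting fully down.
- catch (a joint): red catch knob on the keeper; slides along rack +x (away from the robot), m: 0 = in the lane, 0.026 = end stop, fully in the notch. A wall stops it unless the keeper is beyond 0.066: hold the keeper at about 0.073, push the knob about 0.022 to +x, and the notch holds the keeper at 0.066. Stays in x where left (1 N friction). Back at 0 it is out of the notch and the spring shuts the keeper.
- knob (a point): centre of the red upright knob (round, 18 thick, 58 high, its top 27 above this point, the fixed parts round it begin 36 below this point); moves with keeper and catch; axes as the rack
- tin_blue_bar (a point): white plastic lunch tin with a blue carrying handle, body 66 x 108 x 42 with a lid to 53 high, about 0.2 kg, and a rigid handle arch. This point is the middle of the handle's straight top bar, 118 above the thing's underside; the bar is round, 10 thick, runs along this point's y axis and is 96 long between its two uprights (centres, at y +-48); z up. May be absent.
- tin_green_bar (a point): white plastic lunch tin with a green carrying handle, body 66 x 108 x 42 with a lid to 53 high, about 0.2 kg, and a rigid handle arch. This point is the middle of the handle's straight top bar, 118 above the thing's underside; the bar is round, 10 thick, runs along this point's y axis and is 96 long between its two uprights (centres, at y +-48); z up. May be absent.
- pot_blue_bar (a point): round blue enamel billy pot with white lid and steel carrying handle, body 90 across, 52 high, about 0.2 kg, and a rigid handle arch. This point is the middle of the handle's straight top bar, 118 above the thing's underside; the bar is round, 10 thick, runs along this point's y axis and is 96 long between its two uprights (centres, at y +-48); z up. May be absent.
- pot_red_bar (a point): round red enamel billy pot with white lid and steel carrying handle, body 90 across, 52 high, about 0.2 kg, and a rigid handle arch. This point is the middle of the handle's straight top bar, 118 above the thing's underside; the bar is round, 10 thick, runs along this point's y axis and is 96 long between its two uprights (centres, at y +-48); z up. May be absent.
- tin_stack: bystander: stack of three white lunch tins without handles, 110 x 150 x 150 high; origin at its underside
- percolator: bystander: steel percolator, 110 across, 175 high; origin at its underside
- funnel: bystander: yellow funnel standing mouth down, 100 across, 85 high; origin at its underside
- spoon: bystander: wooden spoon, 190 long, lying
- saucepan: bystander: green enamel saucepan, 150 across, 75 high, with a wooden handle; origin at its underside
- plate: bystander: blue plate, 150 across, 18 high, lying below the hooks; origin at its underside
- jar: bystander: amber jar, 64 across, 100 high; origin at its underside
Things that resemble listed ones, but are neither listed nor needed, are in the scene too. Leave any pink look-alike of the part that bears tin_blue_bar alone.

How it is judged:
On the way, in this order (a step that is already met when the one before it is completed fails the run):
1. the keeper is held open by its notch, with nothing touching the knob (value of joint keeper above 0.06 m and value of joint catch above 0.012 m and contact force between the fingers and keeper below 0.2 N), for 0.4 s.
2. every handled tin and pot hangs on a hook while the keeper is still held open (value of joint keeper above 0.06 m and value of joint catch above 0.012 m and (distance between tin_blue_bar and hook0 below 0.02 m or distance between tin_blue_bar and hook1 below 0.02 m or distance between tin_blue_bar and hook2 below 0.02 m or distance between tin_blue_bar and hook3 below 0.02 m) and (distance between tin_green_bar and hook0 below 0.02 m or distance between tin_green_bar and hook1 below 0.02 m or distance between tin_green_bar and hook2 below 0.02 m or distance between tin_green_bar and hook3 below 0.02 m) and (distance between pot_blue_bar and hook0 below 0.02 m or distance between pot_blue_bar and hook1 below 0.02 m or distance between pot_blue_bar and hook2 below 0.02 m or distance between pot_blue_bar and hook3 below 0.02 m) and (distance between pot_red_bar and hook0 below 0.02 m or distance between pot_red_bar and hook1 below 0.02 m or distance between pot_red_bar and hook2 below 0.02 m or distance between pot_red_bar and hook3 below 0.02 m)), for 0.3 s.
At the end, for the whole second after the job is handed in: The keeper is shut (within 6 mm), every handled tin and pot that is present hangs with the middle of its handle bar within 20 mm of a hook's resting point, within 34 degrees of upright and swinging no faster than 0.3 m/s (value of joint keeper below 0.006 m and (distance between tin_blue_bar and hook0 below 0.02 m or distance between tin_blue_bar and hook1 below 0.02 m or distance between tin_blue_bar and hook2 below 0.02 m or distance between tin_blue_bar and hook3 below 0.02 m) and (distance between tin_green_bar and hook0 below 0.02 m or distance between tin_green_bar and hook1 below 0.02 m or distance between tin_green_bar and hook2 below 0.02 m or distance between tin_green_bar and hook3 below 0.02 m) and (distance between pot_blue_bar and hook0 below 0.02 m or distance between pot_blue_bar and hook1 below 0.02 m or distance between pot_blue_bar and hook2 below 0.02 m or distance between pot_blue_bar and hook3 below 0.02 m) and (distance between pot_red_bar and hook0 below 0.02 m or distance between pot_red_bar and hook1 below 0.02 m or distance between pot_red_bar and hook2 below 0.02 m or distance between pot_red_bar and hook3 below 0.02 m) and angle between each of tin_blue_bar, tin_green_bar, pot_blue_bar, pot_red_bar's own z axis and vertical below 0.6 rad and linear speed of each of tin_blue, tin_green, pot_blue, pot_red below 0.3 m/s); the robot touches nothing.
It fails at once if a bystander is displaced by more than 4 cm (distance of any of tin_stack, percolator, funnel, spoon, saucepan, plate, jar from where it was at the start of the episode above 0.04 m).
Of tin_blue, tin_green, pot_blue, pot_red only 3 to 4 are there at a start; the rules pass over those that are not, and their reading is None.
At some moment in a run one of tin_blue, tin_green, pot_blue, pot_red may be knocked a few centimetres aside while the robot is not near it.
It also fails if it takes over 210 s, if anything falls off the work surface, if the arm or the gripper's body presses on something with over 40 N, if the wrist force passes 120 N, or if a joint passes its speed limit or range.

## Working session

There is one attempt and no reset: what is moved stays moved. The work goes in short steps, Python scripts to look and compute and a tool call to move; the robot and the scene stay as the last step left them, time stands still between calls to the robot, and variables do not carry over. Pictures are saved under pics/ and viewed, at most 14 in all, crops included, and the job is handed in when it is done.

Besides the shell and the picture viewer there is one more tool, called after ">>>" as a command line: name --argument value ..., lists and objects as JSON in quotes. drive_tool: Moves the arm, as the interface text tells. Its arguments: {"type":"object","properties":{"series":{"type":"array","items":{"type":"number"}},"newtons":{"type":"number"}},"required":["series"]}

```bash
ls; mkdir -p pics; python3 - <<'E'
from cell import *
import cv2,numpy as np
s=read_state();print(s)
for n in("scene","top"):
    c=camera(n);cv2.imwrite(f"pics/{n}0.png",cv2.resize(c["image"][:,:,::-1],(800,600),interpolation=cv2.INTER_CUBIC))
    print(n,{k:v for k,v in c.items() if k!="image"})
E
```

```text
pics
{'t': 0.0, 'joints': array([-1.33719884,  0.41186652, -0.01272972,  1.59704546,  0.00557507,
        1.13425802, -0.08218006]), 'dq': array([ 8.57887600e-04,  3.97723576e-05, -3.88457329e-04,  1.16958825e-03,
       -1.64153355e-04,  1.25564714e-03,  7.79896254e-04]), 'effort': array([-5.97593134e-04, -6.00635004e+01,  6.81998301e-01, -2.99412256e+01,
        1.37805945e-02,  1.07465926e-02,  1.89445404e-05]), 'ee_pos': array([0.18564227, 0.59625167, 0.20747319]), 'ee_rot': array([-3.14005243e+00,  7.94499116e-05,  2.83984548e+00]), 'wrist_force': array([ 0.4527373 , -0.5353557 ,  0.66547789]), 'moment': array([-0.02965816,  0.01716256, -0.03315629]), 'finger_force': 0.0, 'finger_gap': 0.08552811174625703}
scene {'fov_y': 44.25148033708291, 'cx': 248.6665449115549, 'cy': 191.30587726585614, 'world_from_camera': array([[ 0.89241261, -0.2522822 ,  0.3741035 ,  1.24527002],
       [ 0.45099929,  0.52465824, -0.72203419, -1.40165465],
       [-0.01412011,  0.81307283,  0.58199072,  1.2984292 ],
       [ 0.        ,  0.        ,  0.        ,  1.        ]])}
top {'fov_y': 49.49056722120362, 'cx': 256.10866061011285, 'cy': 193.8592170184185, 'world_from_camera': array([[ 2.18626607e-02,  9.97095466e-01, -7.29565269e-02,
         3.88540247e-01],
       [-9.99760686e-01,  2.17480849e-02, -2.36458350e-03,
        -2.69445719e-02],
       [-7.71050748e-04,  7.29907635e-02,  9.97332319e-01,
         1.68791552e+00],
       [ 0.00000000e+00,  0.00000000e+00,  0.00000000e+00,
         1.00000000e+00]])}
```

View pics/scene0.png

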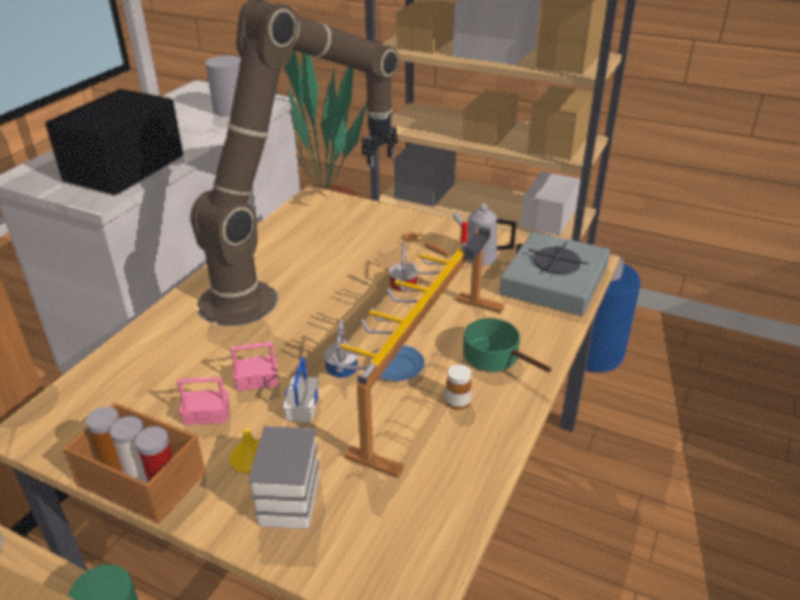

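View pics/top0.png

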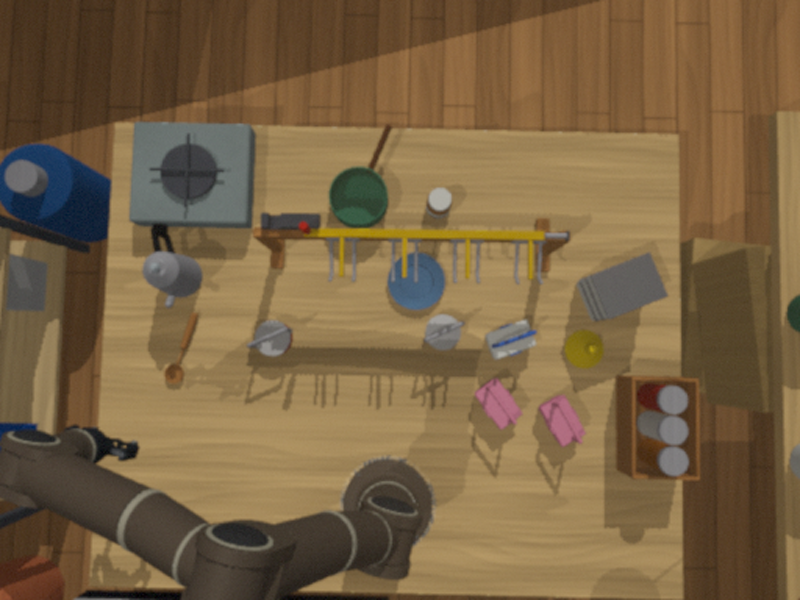

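The top picture shows the blue pot at about (443,332), the red pot (271,338), the blue-handled tin (511,340), the knob (305,227) and the rack along row 235. The two pink look-alikes are at (497,403) and (562,420). No green tin is visible. Next I'll enlarge a crop to confirm.

```bash
cat > h.py <<'E'
from cell import *
import cv2,numpy as np
def ray(c,u,v):
    f=192/np.tan(np.radians(c["fov_y"]/2));T=np.array(c["world_from_camera"])
    d=T[:3,:3]@np.array([(u-c["cx"])/f,-(v-c["cy"])/f,-1]);return T[:3,3],d
def at(c,u,v,z):
    o,d=ray(c,u,v);return o+d*(z-o[2])/d[2]
def proj(c,p):
    f=192/np.tan(np.radians(c["fov_y"]/2));T=np.array(c["world_from_camera"])
    q=T[:3,:3].T@(np.asarray(p)-T[:3,3]);return np.array([c["cx"]+f*q[0]/-q[2],c["cy"]-f*q[1]/-q[2]])
def crop(n,x0,y0,x1,y1,k,name,c=None):
    c=c or camera(n);im=c["image"][y0:y1,x0:x1,::-1]
    im=cv2.resize(im,None,fx=k,fy=k,interpolation=cv2.INTER_CUBIC)
    for x in range(-(-x0//10)*10,x1,10): cv2.line(im,(int((x-x0+.5)*k),0),(int((x-x0+.5)*k),10 if x%50 else 25),(255,255,255),1)
    for y in range(-(-y0//10)*10,y1,10): cv2.line(im,(0,int((y-y0+.5)*k)),(10 if y%50 else 25,int((y-y0+.5)*k)),(255,255,255),1)
    cv2.imwrite("pics/"+name,im);return c
E
python3 - <<'E'
from h import *
crop("top",155,130,375,245,3.6,"t1.png")
crop("scene",180,140,330,285,4,"s1.png")
E
```

```text
(no output)
```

View pics/t1.png

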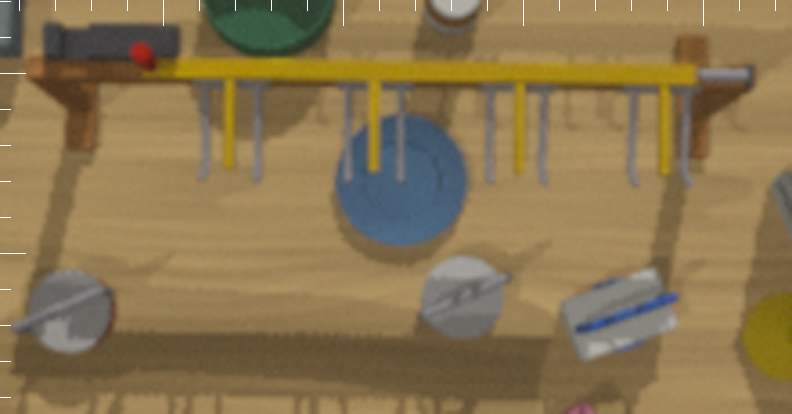

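View pics/s1.png

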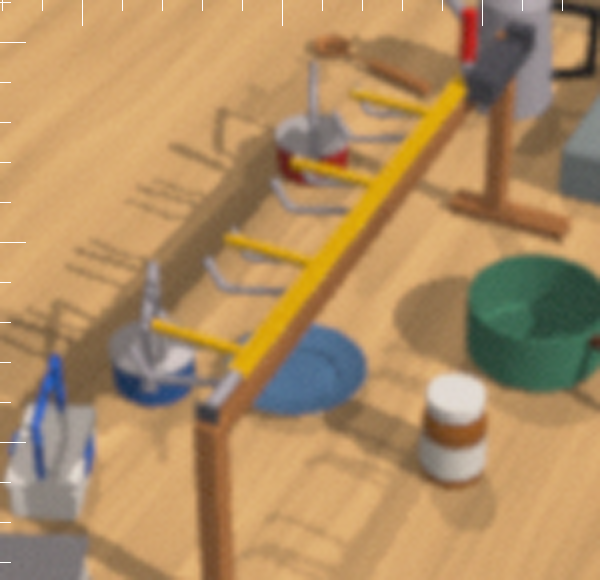

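The blue-handled tin sits at crop (620,315), the blue pot at (463,298) and the red pot at (70,312). The pink ones are separate, to the south. Only three handled things are present. The hook tips lie along crop rows 180–185.

```bash
python3 - <<'E'
from h import *
c=camera("top");s=camera("scene")
P=lambda X,Y:(155+X/3.6-.5,130+Y/3.6-.5)
h={}
for n,a in dict(h3=(230.5,180),h2=(374,180),h1=(516.5,182),h0=(660.5,185)).items():
    print(n,at(c,*P(*a),.240).round(4))
a=at(c,*P(230.5,180),.24);b=at(c,*P(660.5,185),.24);d=(a-b);yaw=np.arctan2(-d[0],d[1]);print("yaw",yaw,"span .42?",np.linalg.norm(d))
mid=(a+b)/2  # rack x -94,y -70
R=np.array([[np.cos(yaw),-np.sin(yaw)],[np.sin(yaw),np.cos(yaw)]])
o=mid[:2]-R@[-.094,-.07];print("rack o",o)
for i in range(4):
    p=o+R@[-.074,-.28+.14*i];print("hook",i,p, proj(c,[*p,.225]), proj(s,[*p,.225])*1.5625)
for n,p,q in(("tin",(578,330),(677,297)),("potb",(425,312),(512,277)),("potr",(14,327),(113,292))):
    A=at(c,*P(*p),.120);B=at(c,*P(*q),.120);m=(A+B)/2;print(n,m.round(4),"len",np.linalg.norm(A-B),"yaw bar",np.arctan2(-(A-B)[0],(A-B)[1]),"scene800",proj(s,[*m[:2],.118])*1.5625)
# knob
im=s["image"].astype(int)[135:170,280:315];m=(im[...,0]>150)&(im[...,1]<70)&(im[...,2]<70)
v,u=np.nonzero(m);print("knob scene",u.mean()+280,v.min()+135,v.max()+135)
im=c["image"].astype(int)[130:155,180:210];mm=(im[...,0]>120)&(im[...,1]<70)&(im[...,2]<70)
v2,u2=np.nonzero(mm);print("knob top",u2.min()+180,u2.max()+180,v2.min()+130,v2.max()+130)
for z in(.28,.30,.32):
    K=at(c,*P(141,53),z);print("knob",z,K.round(4),proj(s,K))
E
```

```text
h3 [0.5419 0.1089 0.24  ]
h2 [ 0.5449 -0.0304  0.24  ]
h1 [ 0.546  -0.1687  0.24  ]
h0 [ 0.5461 -0.3084  0.24  ]
yaw 0.010094961748323375 span .42? 0.4172530627870159
rack o [ 0.63728436 -0.02880011]
hook 0 [ 0.56611467 -0.30953286] [337.517523   175.70102304] [345.00328464 355.75750297]
hook 1 [ 0.5647014  -0.16953999] [297.87549279 175.2408719 ] [373.31332008 321.70732157]
hook 2 [ 0.56328813 -0.02954713] [258.24574059 174.78086328] [398.54777779 291.3563224 ]
hook 3 [0.56187486 0.11044574] [218.62826069 174.32099712] [421.18202801 264.13274907]
tin [ 0.4236 -0.2983  0.12  ] len 0.10933546845790039 yaw bar 0.34198235038087366 scene800 [298.32213557 370.43204821]
potb [ 0.4398 -0.132   0.12  ] len 0.09816067847254037 yaw bar 0.40351887309717643 scene800 [338.36817938 333.94477743]
potr [0.4149 0.2906 0.12  ] len 0.10917321806091071 yaw bar 0.3629091743147955 scene800 [401.45643315 253.17850297]
knob scene 297.125 143 154
knob top 191 196 142 146
knob 0.28 [0.657  0.1936 0.28  ] [298.86537804 153.49727634]
knob 0.3 [0.6532 0.1904 0.3   ] [297.95284225 149.48670168]
knob 0.32 [0.6494 0.1873 0.32  ] [297.02856854 145.42453909]
```

```bash
cat >> h.py <<'E'
from scipy.spatial.transform import Rotation as Ro
def go(*targets):
    s=read_state();R=Ro.from_euler("xyz",s["ee_rot"]);print("t",round(s["t"],2),s["ee_pos"].round(4),s["ee_rot"].round(4),"q7",s["joints"][6].round(2),"F",s["wrist_force"].round(1),"gap",round(s["finger_gap"],4))
    for x,y,z,w in targets:
        d=R.inv().apply(np.array([x,y,z])-s["ee_pos"])*100
        r=(R.inv()*Ro.from_euler("xyz",[np.pi,0,w])).as_rotvec();print((x,y,z,w),"->",d.round(2),r.round(3))
E
python3 - <<'E'
from h import *
go((.186,.597,.37,2.84),(.45,.35,.37,3.15),(.651,.187,.37,3.15))
E
```

```text
t 0.3 [0.1857 0.5966 0.208 ] [-3.1411  0.      2.8398] q7 -0.08 F [ 0.5 -0.   0.3] gap 0.0852
(0.186, 0.597, 0.37, 2.84) -> [-1.00e-02  4.00e-02 -1.62e+01] [-0.001  0.    -0.   ]
(0.45, 0.35, 0.37, 3.15) -> [-32.56 -15.7  -16.19] [-0.001 -0.    -0.31 ]
(0.651, 0.187, 0.37, 3.15) -> [-56.6  -25.29 -16.18] [-0.001 -0.    -0.31 ]
```

>>> drive_tool --series '[0.7,0,0,-16.2,0,0,0,0.7,0,0,-16.2,0,0,0,0.7,0,0,-16.2,0,0,0,0.7,-32.5,-15.7,-16.2,0,0,-0.31,0.7,-32.5,-15.7,-16.2,0,0,-0.31,0.7,-32.5,-15.7,-16.2,0,0,-0.31,0.7,-32.5,-15.7,-16.2,0,0,-0.31,0.7,-32.5,-15.7,-16.2,0,0,-0.31,0.7,-56.6,-25.3,-16.2,0,0,-0.31,0.7,-56.6,-25.3,-16.2,0,0,-0.31,0.7,-56.6,-25.3,-16.2,0,0,-0.31,0.7,-56.6,-25.3,-16.2,0,0,-0.31,0.7,-56.6,-25.3,-16.2,0,0,-0.31,0.7,-56.6,-25.3,-16.2,0,0,-0.31,0.7,-56.6,-25.3,-16.2,0,0,-0.31,0.7,-56.6,-25.3,-16.2,0,0,-0.31]' --newtons 20

```text
t: 2.3
ee_pos: [0.6502, 0.1886, 0.3705]
ee_rot: [3.141, -0.0, -3.131]
wrist_force: [0.9, -0.1, -0.6]
finger_gap: 0.06
finger_force: 0.0
```

```bash
python3 - <<'E'
from h import *
go((.651,.187,.282,3.15))
c=camera("scene");print(proj(c,[.651,.187,.325]))
crop("scene",265,110,345,170,8,"s2.png",c)
E
```

```text
t 2.3 [0.6502 0.1886 0.3705] [ 3.1406e+00 -2.0000e-04 -3.1311e+00] q7 1.31 F [ 0.9 -0.1 -0.6] gap 0.06
(0.651, 0.187, 0.282, 3.15) -> [-0.08 -0.17  8.85] [ 0.001 -0.     0.002]
[297.42687107 144.48172052]
```

View pics/s2.png

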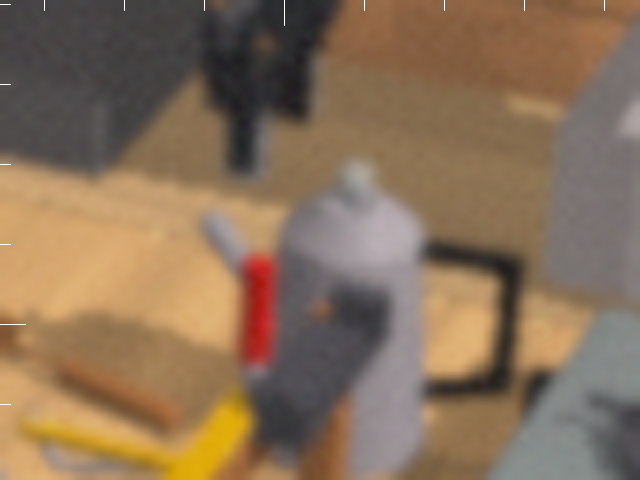

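>>> drive_tool --series '[0.7,0,-0.2,5,0,0,0,0.7,0,-0.2,8.2,0,0,0,0.7,0,-0.2,8.2,0,0,0,0,0,-0.2,8.2,0,0,0,0,0,-0.2,8.2,0,0,0,0,0,-0.2,8.2,0,0,0,0,0,-0.2,8.2,0,0,0,0,0,-0.2,8.2,0,0,0,0,0,-0.2,8.2,0,0,0]' --newtons 30

```text
t: 3.48
ee_pos: [0.6518, 0.1865, 0.2903]
ee_rot: [3.139, 0.003, -3.132]
wrist_force: [-0.1, 3.8, 6.4]
finger_gap: 0.017
finger_force: 29.9
```

>>> drive_tool --series '[0,0,2,0,0,0,0,0,0,4,0,0,0,0,0,0,6,0,0,0,0,0,0,7.4,0,0,0,0,0,0,7.4,0,0,0,0,0,0,7.4,0,0,0,0]'

```text
t: 4.22
ee_pos: [0.6514, 0.2575, 0.2902]
ee_rot: [-3.14, 0.003, -3.135]
wrist_force: [-2.0, -6.1, 8.0]
finger_gap: 0.0167
finger_force: 30.4
```

>>> drive_tool --series '[0,0,0.3,0,0,0,0,0,-0.8,0.3,0,0,0,0,0,-1.6,0.3,0,0,0,0,0,-2.4,0.3,0,0,0,0,0,-2.4,0.3,0,0,0,0,0,-2.4,0.3,0,0,0,0]'

```text
t: 4.97
ee_pos: [0.676, 0.26, 0.2902]
ee_rot: [-3.14, 0.004, -3.136]
wrist_force: [1.2, -3.8, 6.5]
finger_gap: 0.0166
finger_force: 30.4
```

>>> drive_tool --series '[0,0,-0.5,0,0,0,0,0,0,-0.8,0,0,0,0,0,0,-0.8,0,0,0,0,0.6,0,-0.8,0,0,0,0,0.6,0,-0.8,0,0,0,0,0.6,0,-0.8,0,0,0,0,0.6,0,-0.8,-4,0,0,0,0.6,0,-0.8,-9,0,0,0,0.6,0,-0.8,-9,0,0,0,0.6,0,-0.8,-9,0,0,0]'

```text
t: 6.22
ee_pos: [0.6742, 0.2543, 0.3776]
ee_rot: [-3.142, -0.001, -3.133]
wrist_force: [-0.8, 0.9, 0.1]
finger_gap: 0.051
finger_force: 0.0
```

```bash
python3 - <<'E'
from h import *
crop("top",155,130,375,245,3.6,"t2.png")
go((.49,.05,.30,1.98),(.4398,-.132,.2,1.98))
E
```

```text
t 6.28 [0.674  0.2542 0.3768] [-3.1409e+00 -2.0000e-03 -3.1333e+00] q7 1.23 F [-0.5 -0.7 -0.4] gap 0.0514
(0.49, 0.05, 0.3, 1.98) -> [ 18.55 -20.26   7.73] [-2.00e-03 -1.00e-03  1.17e+00]
(0.4398, -0.132, 0.2, 1.98) -> [ 23.7  -38.41  17.76] [-2.00e-03 -1.00e-03  1.17e+00]
```

View pics/t2.png

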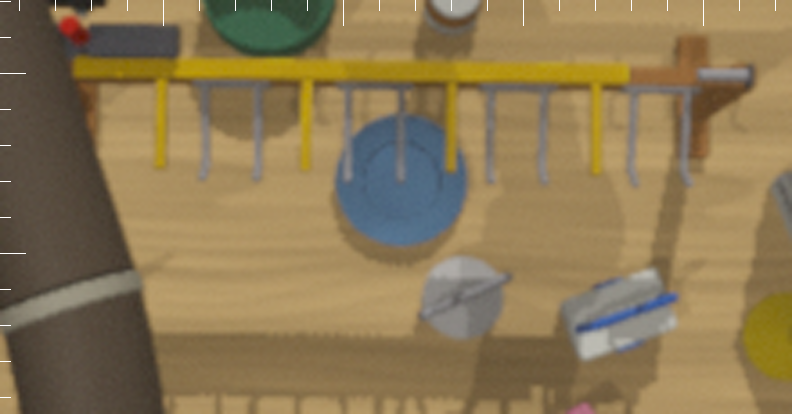

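>>> drive_tool --series '[0.8,18.5,-20,0,0,0,1.16,0.8,18.5,-20,0,0,0,1.16,0.8,18.5,-20,0,0,0,1.16,0.8,18.5,-20,0,0,0,1.16,0.8,18.5,-20,0,0,0,1.16,0.8,23.8,-38.4,15,0,0,1.16,0.8,23.8,-38.4,15,0,0,1.16,0.8,23.8,-38.4,15,0,0,1.16,0.8,23.8,-38.4,15,0,0,1.16,0.8,23.8,-38.4,15,0,0,1.16,0.8,23.8,-38.4,17.7,0,0,1.16,0.8,23.8,-38.4,17.7,0,0,1.16,0.8,23.8,-38.4,17.7,0,0,1.16]'

```text
t: 7.9
ee_pos: [0.44, -0.1312, 0.2019]
ee_rot: [3.142, 0.0, 1.991]
wrist_force: [0.0, 0.1, -0.3]
finger_gap: 0.0685
finger_force: 0.0
```

```bash
python3 - <<'E'
from h import *
go((.439,-.1315,.101,1.97))
E
```

```text
t 7.9 [ 0.44   -0.1312  0.2019] [3.1416e+00 1.0000e-04 1.9908e+00] q7 0.71 F [ 0.   0.1 -0.3] gap 0.0685
(0.439, -0.1315, 0.101, 1.97) -> [ 0.02 -0.1  10.09] [0.    0.    0.021]
```

>>> drive_tool --series '[0.8,0,-0.1,6,0,0,0.02,0.8,0,-0.1,10.1,0,0,0.02,0.8,0,-0.1,10.1,0,0,0.02,0,0,-0.1,10.1,0,0,0.02,0,0,-0.1,10.1,0,0,0.02,0,0,-0.1,10.1,0,0,0.02,0,0,-0.1,10.1,0,0,0.02,0,0,-0.1,10.1,0,0,0.02,0,0,-0.1,10.1,0,0,0.02]' --newtons 50

```text
t: 9.02
ee_pos: [0.4387, -0.1322, 0.1003]
ee_rot: [-3.142, -0.0, 1.97]
wrist_force: [-0.6, -0.1, -0.1]
finger_gap: -0.0001
finger_force: 0.0
```

```bash
python3 - <<'E'
from h import *
go((.44,-.13,.26,1.97),(.46,-.168,.26,1.58),(.565,-.1695,.26,1.58))
E
```

```text
t 9.03 [ 0.4387 -0.1322  0.1003] [-3.1416e+00 -1.0000e-04  1.9698e+00] q7 0.83 F [-0.6 -0.1 -0.1] gap -0.0001
(0.44, -0.13, 0.26, 1.97) -> [  0.15   0.21 -15.97] [-0. -0. -0.]
(0.46, -0.168, 0.26, 1.58) -> [ -4.13   0.57 -15.97] [-0.   -0.    0.39]
(0.565, -0.1695, 0.26, 1.58) -> [ -8.35  10.19 -15.97] [-0.   -0.    0.39]
```

```bash
python3 - <<'E'
from h import *
a=camera("top");crop("top",215,180,315,255,4,"ta.png",a)
s=camera("scene");crop("scene",170,170,270,245,4,"sa.png",s)
A=cv2.imread("pics/ta.png");B=cv2.imread("pics/sa.png");cv2.imwrite("pics/m3.png",np.hstack([A,B]))
E
```

```text
(no output)
```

View pics/m3.png

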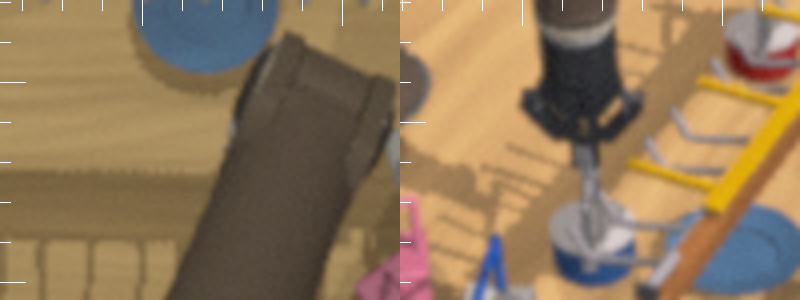

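The scene view shows the closed fingers at (585,168) in the crop, with the bar just beyond their tips, so the grasp missed. I'll triangulate the lid and the bar from both cameras.

```bash
python3 - <<'E'
from h import *
c=camera("top");s=camera("scene")
P=lambda X,Y:(155+X/3.6-.5,130+Y/3.6-.5);S=lambda X,Y:(180+X/4-.5,140+Y/4-.5)
def tri(a,b):
    o1,d1=ray(c,*a);o2,d2=ray(s,*b);d1/=np.linalg.norm(d1);d2/=np.linalg.norm(d2)
    t=np.linalg.lstsq(np.c_[d1,-d2],o2-o1,rcond=None)[0];p,q=o1+t[0]*d1,o2+t[1]*d2;return ((p+q)/2).round(4),np.linalg.norm(p-q).round(4)
print("lid",tri(P(463,298),S(153,342)),at(c,*P(463,298),.055),at(s,*S(153,342),.055))
print("lidred",tri(P(70,312),S(312,135)),at(c,*P(70,312),.055),at(s,*S(312,135),.055))
print("red L end",tri(P(14,327),S(313,65)))
print("tcp scene",(proj(s,read_state()["ee_pos"])-[170,170])*4+[400,0])
print("jar top",at(c,*P(455,5),.1),at(s,*S(457,390),.1))
E
```

```text
lid (array([ 0.4389, -0.1297,  0.0569]), np.float64(0.0024)) [ 0.43796679 -0.13041218  0.055     ] [ 0.43874051 -0.12710892  0.055     ]
lidred (array([0.4138, 0.2978, 0.0503]), np.float64(0.0007)) [0.41341451 0.29666118 0.055     ] [0.41719303 0.29153921 0.055     ]
red L end (array([0.3951, 0.3415, 0.1195]), np.float64(0.0011))
tcp scene [586.10412448 188.47310882]
jar top [ 0.75073815 -0.11358928  0.1       ] [ 0.76646189 -0.10852985  0.1       ]
```

```bash
python3 - <<'E'
from h import *
crop("scene",190,185,250,245,9,"s4.png")
E
```

```text
(no output)
```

View pics/s4.png

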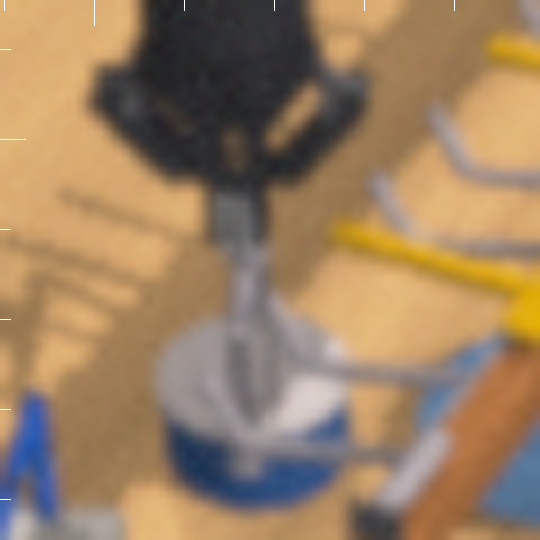

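>>> drive_tool --series '[0.8,0,0,0,0,0,0,0.8,0,0,0,0,0,0,0.8,0,0,-5,0,0,0,0.8,0,0,-11,0,0,0,0.8,6,0,-16,0,0,0,0.8,12,0,-16,0,0,0,0.8,18,0,-16,0,0,0,0.8,24,0,-16,0,0,0,0.8,26,0,-16,0,0,0,0.8,26,0,-16,0,0,0]'

```text
t: 10.52
ee_pos: [0.3371, 0.1086, 0.2603]
ee_rot: [3.141, -0.0, 1.973]
wrist_force: [0.4, -0.2, 0.4]
finger_gap: 0.068
finger_force: 0.0
```

```bash
python3 - <<'E'
from h import *
go()
a=camera("top");crop("top",265,190,315,240,8,"ta.png",a)
s=camera("scene");crop("scene",195,195,245,245,8,"sb.png",s)
for n,k in(("top",a),("scene",s)):
    o=np.array([265,190] if n=="top" else [195,195]);off=0 if n=="top" else 400
    print(n,[((proj(k,p)-o+.5)*8+[off,0]).round() for p in([.4202,-.0878,.118],[.4578,-.1762,.118],[.4578,-.1762,.05])])
cv2.imwrite("pics/m5.png",np.hstack([cv2.imread("pics/ta.png"),cv2.imread("pics/sb.png")]))
E
```

```text
t 10.53 [0.3371 0.1086 0.2603] [ 3.1414 -0.      1.9735] q7 -0.1 F [ 0.4 -0.2  0.4] gap 0.068
top [array([ 66., 214.]), array([255., 138.]), array([242., 144.])]
scene [array([586.,  95.]), array([563., 214.]), array([571., 318.])]
```

View pics/m5.png

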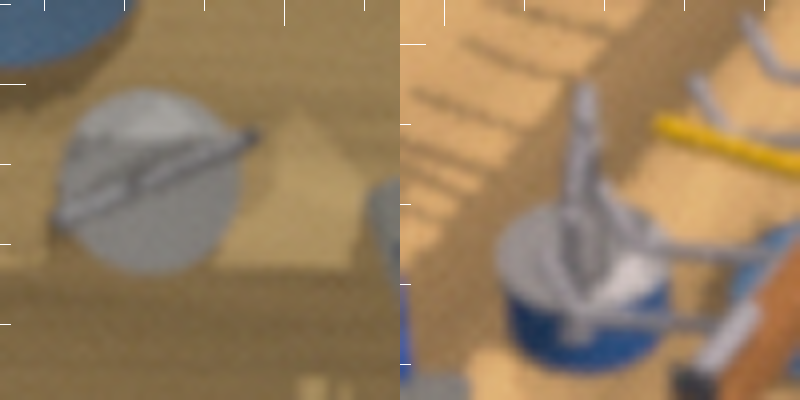

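```bash
python3 - <<'E'
from h import *
s=camera("scene");c=camera("top");st=read_state()
o=np.array([265,110])
for p in([.6502,.1586,.3705],[.6502,.2186,.3705],[.6502,.1586,.38],[.6502,.2186,.38]): print(((proj(s,p)-o+.5)*8).round())
p=st["ee_pos"];w=st["ee_rot"][2];ty=np.array([np.sin(w),-np.cos(w),0])
u=proj(s,p).astype(int);x0,y0=u[0]-30,u[1]-35
crop("scene",x0,y0,x0+60,y0+60,8,"s6.png",s)
for q in(p,p+ty*.034+[0,0,.01],p-ty*.034+[0,0,.01]): print("now",((proj(s,q)-[x0,y0]+.5)*8).round())
E
```

```text
[245. 226.]
[289. 174.]
[246. 209.]
[290. 158.]
now [252. 287.]
now [314. 273.]
now [188. 270.]
```

View pics/s6.png

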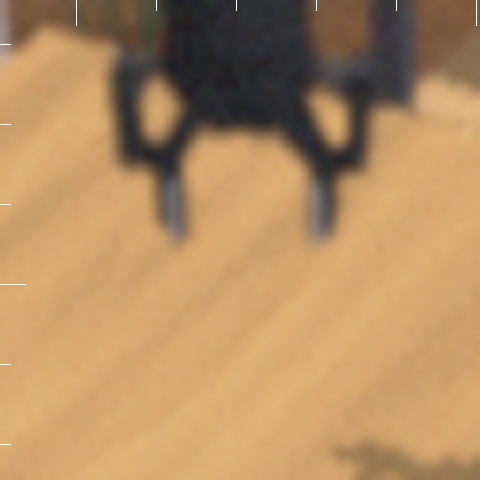

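The closed tips sit about 22–25 mm above the reported TCP: crop row 240 against an expected 270–289. So they were just above the bar, and the bar itself is where I measured it. I'll retry about 22 mm lower.

>>> drive_tool --series '[0.8,-12,0,0,0,0,0,0.8,-20,0,0,0,0,0,0.8,-26,0,0,0,0,0,0.8,-26,0,0,0,0,0,0.8,-26,0,0,0,0,0,0.8,-26,0,0,0,0,0,0.8,-26,0,6,0,0,0,0.8,-26,0,12,0,0,0,0.8,-26,0,18,0,0,0,0.8,-26,0,18,0,0,0,0,-26,0,18,0,0,0,0,-26,0,18,0,0,0,0,-26,0,18,0,0,0,0,-26,0,18,0,0,0,0,-26,0,18,0,0,0,0,-26,0,18,0,0,0]' --newtons 50

```text
t: 12.72
ee_pos: [0.4399, -0.1321, 0.082]
ee_rot: [3.139, 0.0, 1.97]
wrist_force: [-2.3, 1.9, 12.8]
finger_gap: 0.0082
finger_force: 48.9
```

```bash
python3 - <<'E'
from h import *
go((.44,-.13,.26,1.97),(.44,-.1685,.232,1.58),(.565,-.1695,.232,1.58))
E
```

```text
t 12.72 [ 0.4399 -0.1321  0.082 ] [3.1386e+00 2.0000e-04 1.9703e+00] q7 0.9 F [-2.3  1.9 12.8] gap 0.0082
(0.44, -0.13, 0.26, 1.97) -> [  0.18   0.14 -17.8 ] [0.003 0.    0.   ]
(0.44, -0.1685, 0.232, 1.58) -> [ -3.37  -1.36 -15.01] [ 0.003 -0.     0.39 ]
(0.565, -0.1695, 0.232, 1.58) -> [ -8.32  10.11 -14.97] [ 0.003 -0.     0.39 ]
```

>>> drive_tool --series '[0,0,0,-3,0,0,0,0,0,0,-8,0,0,0,0,0,0,-13,0,0,0,0,-2,-0.7,-15,0,0,0.15,0,-3.4,-1.4,-15,0,0,0.3,0,-3.4,-1.4,-15,0,0,0.39,0,-3.4,-1.4,-15,0,0,0.39]'

```text
t: 13.6
ee_pos: [0.4389, -0.169, 0.2307]
ee_rot: [3.141, -0.001, 1.58]
wrist_force: [0.2, 0.5, -2.1]
finger_gap: 0.0079
finger_force: 49.4
```

```bash
python3 - <<'E'
from h import *
go((.565,-.1695,.231,1.58),(.565,-.1695,.189,1.58))
E
```

```text
t 13.6 [ 0.4389 -0.169   0.2307] [ 3.1409e+00 -5.0000e-04  1.5802e+00] q7 0.41 F [ 0.2  0.5 -2.1] gap 0.0079
(0.565, -0.1695, 0.231, 1.58) -> [-0.17 12.61 -0.02] [ 0.001 -0.001  0.   ]
(0.565, -0.1695, 0.189, 1.58) -> [-0.18 12.61  4.18] [ 0.001 -0.001  0.   ]
```

>>> drive_tool --series '[0,-0.2,4,0,0,0,0,0,-0.2,8,0,0,0,0,0,-0.2,11,0,0,0,0,0,-0.2,12.6,0,0,0,0,0,-0.2,12.6,0,0,0,0,0,-0.2,12.6,0,0,0,0,0,-0.2,12.6,1.5,0,0,0,0,-0.2,12.6,3,0,0,0,0,-0.2,12.6,3.6,0,0,0,0,-0.2,12.6,3.6,0,0,0]'

```text
t: 14.85
ee_pos: [0.5647, -0.1698, 0.1936]
ee_rot: [-3.141, -0.0, 1.58]
wrist_force: [1.2, -0.7, -1.9]
finger_gap: 0.0081
finger_force: 49.4
```

>>> drive_tool --series '[0,0,0,0.3,0,0,0,0,0,0,0.5,0,0,0,0,0,0,0.5,0,0,0]'

```text
t: 15.22
ee_pos: [0.5659, -0.1699, 0.1897]
ee_rot: [3.14, 0.0, 1.58]
wrist_force: [4.1, 0.2, -0.3]
finger_gap: 0.0077
finger_force: 49.5
```

>>> drive_tool --series '[0.15,0,0,0,0,0,0,0.4,0,0,0,0,0,0,0.4,0,0,0,0,0,0,0.4,0,0,-1.5,0,0,0,0.4,0,0,-4,0,0,0,0.4,0,0,-9,0,0,0,0.4,0,0,-13,0,0,0,0.4,0,0,-13,0,0,0]'

```text
t: 16.23
ee_pos: [0.5663, -0.171, 0.3235]
ee_rot: [3.135, 0.001, 1.579]
wrist_force: [-0.5, -0.1, -0.3]
finger_gap: 0.0338
finger_force: 0.0
```

```bash
python3 - <<'E'
from h import *
go((.50,-.24,.26,1.58),(.4236,-.298,.20,1.913),(.4236,-.298,.079,1.913))
c=camera("top");crop("top",295,150,355,240,6,"ta.png",c)
s=camera("scene");crop("scene",185,185,255,275,6,"sb.png",s)
print([((proj(s,[.566,-.169+d,.225])-[185,185]+.5)*6+[360,0]).round() for d in(-.048,0,.048)])
cv2.imwrite("pics/m7.png",np.hstack([cv2.imread("pics/ta.png"),cv2.imread("pics/sb.png")]))
E
```

```text
t 16.23 [ 0.5663 -0.171   0.3235] [3.1352e+00 1.0000e-03 1.5793e+00] q7 0.46 F [-0.5 -0.1 -0.3] gap 0.0338
(0.5, -0.24, 0.26, 1.58) -> [-6.83 -6.73  6.32] [ 0.006  0.001 -0.001]
(0.4236, -0.298, 0.2, 1.913) -> [-12.56 -14.46  12.27] [ 0.006  0.002 -0.334]
(0.4236, -0.298, 0.079, 1.913) -> [-12.55 -14.54  24.37] [ 0.006  0.002 -0.334]
[array([652., 171.]), array([689., 128.]), array([724.,  87.])]
```

View pics/m7.png

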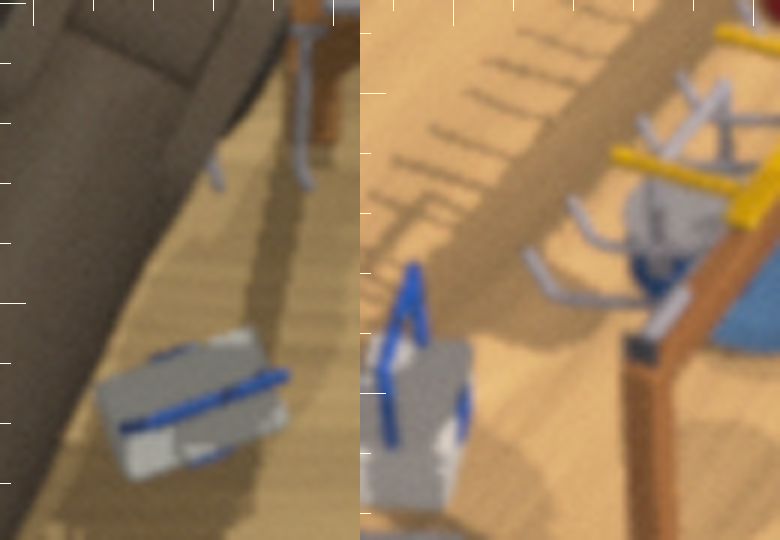

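The blue pot hangs on hook 1: its bar runs from (725,87) to (652,170) in the crop, as predicted. The tin hasn't moved; its bar runs from (122,430) to (290,376). I'll take the tin next.

>>> drive_tool --series '[0.8,-4,-4.5,0,0,0,-0.1,0.8,-8,-9,0,0,0,-0.2,0.8,-12.6,-14.5,0,0,0,-0.33,0.8,-12.6,-14.5,4,0,0,-0.33,0.8,-12.6,-14.5,10,0,0,-0.33,0.8,-12.6,-14.5,16,0,0,-0.33,0.8,-12.6,-14.5,16,0,0,-0.33]'

```text
t: 17.2
ee_pos: [0.4179, -0.2952, 0.1555]
ee_rot: [-3.134, -0.006, 1.909]
wrist_force: [0.2, 0.0, 0.4]
finger_gap: 0.0682
finger_force: 0.0
```

```bash
python3 - <<'E'
from h import *
go((.4236,-.298,.079,1.908))
E
```

```text
t 17.2 [ 0.4179 -0.2952  0.1555] [-3.1341 -0.0062  1.9091] q7 1.16 F [0.2 0.  0.4] gap 0.0682
(0.4236, -0.298, 0.079, 1.908) -> [-0.51  0.5   7.65] [-0.008 -0.006  0.001]
```

>>> drive_tool --series '[0.8,-0.5,0.5,0,-0.008,-0.006,0,0.8,-0.5,0.5,4,-0.008,-0.006,0,0.8,-0.5,0.5,7.6,-0.008,-0.006,0,0.8,-0.5,0.5,7.6,-0.008,-0.006,0,0,-0.5,0.5,7.6,-0.008,-0.006,0,0,-0.5,0.5,7.6,-0.008,-0.006,0,0,-0.5,0.5,7.6,-0.008,-0.006,0,0,-0.5,0.5,7.6,-0.008,-0.006,0,0,-0.5,0.5,7.6,-0.008,-0.006,0,0,-0.5,0.5,7.6,-0.008,-0.006,0]'

```text
t: 18.45
ee_pos: [0.4277, -0.3005, 0.0842]
ee_rot: [3.133, 0.006, 1.91]
wrist_force: [-1.5, 0.3, 7.4]
finger_gap: 0.008
finger_force: 48.8
```

```bash
python3 - <<'E'
from h import *
go((.425,-.3,.231,1.9),(.44,-.309,.231,1.58))
E
```

```text
t 18.45 [ 0.4277 -0.3005  0.0842] [3.1327 0.0064 1.9098] q7 1.26 F [-1.5  0.3  7.4] gap 0.008
(0.425, -0.3, 0.231, 1.9) -> [  0.04  -0.11 -14.68] [0.009 0.006 0.01 ]
(0.44, -0.309, 0.231, 1.58) -> [ -1.3    1.01 -14.66] [0.01  0.005 0.33 ]
```

>>> drive_tool --series '[0,0,0,-3,0,0,0,0,0,0,-8,0,0,0,0,0,0,-13,0,0,0,0,-0.6,0.5,-15,0,0,0.15,0,-1.3,1,-15,0,0,0.3,0,-1.3,1,-15,0,0,0.33,0,-1.3,1,-15,0,0,0.33,0,-1.3,1,-15,0,0,0.33]'

```text
t: 19.45
ee_pos: [0.4394, -0.3084, 0.2331]
ee_rot: [3.133, 0.003, 1.581]
wrist_force: [0.2, -0.0, -0.6]
finger_gap: 0.0077
finger_force: 49.2
```

```bash
python3 - <<'E'
from h import *
go((.566,-.3095,.233,1.58))
E
```

```text
t 19.45 [ 0.4394 -0.3084  0.2331] [3.1328e+00 2.6000e-03 1.5815e+00] q7 0.81 F [ 0.2 -0.  -0.6] gap 0.0077
(0.566, -0.3095, 0.233, 1.58) -> [-0.24 12.66  0.12] [0.009 0.003 0.001]
```

>>> drive_tool --series '[0,-0.2,4,0,0.009,0.003,0,0,-0.2,8,0,0.009,0.003,0,0,-0.2,11,0,0.009,0.003,0,0,-0.2,12.7,0,0.009,0.003,0,0,-0.2,12.7,0,0.009,0.003,0,0,-0.2,12.7,0,0.009,0.003,0,0,-0.2,12.7,1.5,0.009,0.003,0,0,-0.2,12.7,3,0.009,0.003,0,0,-0.2,12.7,3.6,0.009,0.003,0,0,-0.2,12.7,3.6,0.009,0.003,0]'

```text
t: 20.7
ee_pos: [0.5669, -0.3094, 0.1979]
ee_rot: [-3.141, -0.0, 1.58]
wrist_force: [1.2, -0.1, -0.7]
finger_gap: 0.008
finger_force: 49.2
```

>>> drive_tool --series '[0,0,0,0.4,0,0,0,0,0,0,0.7,0,0,0,0,0,0,0.7,0,0,0,0,0,0,0.7,0,0,0]'

```text
t: 21.2
ee_pos: [0.5673, -0.3097, 0.1918]
ee_rot: [3.141, 0.0, 1.58]
wrist_force: [-0.4, -0.5, -1.6]
finger_gap: 0.0076
finger_force: 49.3
```

>>> drive_tool --series '[0,0,0,0.2,0,0,0,0,0,0,0.4,0,0,0,0,0,0,0.4,0,0,0]'

```text
t: 21.58
ee_pos: [0.5678, -0.3098, 0.1901]
ee_rot: [3.138, -0.0, 1.58]
wrist_force: [-5.2, 2.9, 15.4]
finger_gap: 0.008
finger_force: 50.9
```

Contact at the right height. Releasing now and looking.

>>> drive_tool --series '[0.15,0,0,-0.2,0,0,0,0.4,0,0,-0.2,0,0,0,0.4,0,0,-0.2,0,0,0,0.4,0,0,-1.5,0,0,0,0.4,0,0,-4,0,0,0,0.4,0,0,-9,0,0,0,0.4,0,0,-14,0,0,0,0.4,0,0,-14,0,0,0]'

```text
t: 22.58
ee_pos: [0.5682, -0.3115, 0.3328]
ee_rot: [3.134, 0.004, 1.579]
wrist_force: [0.2, -0.3, -1.4]
finger_gap: 0.034
finger_force: 0.0
```

```bash
python3 - <<'E'
from h import *
go((.45,-.1,.33,1.58),(.3,.2,.33,1.7),(.4149,.2906,.2,1.934))
c=camera("top");crop("top",155,190,225,240,5.5,"ta.png",c)
s=camera("scene");crop("scene",195,200,265,250,5.5,"sb.png",s)
crop("scene",235,135,305,185,5.5,"sc.png",s)
f=lambda n:cv2.imread("pics/"+n)
print([((proj(s,[.566,-.309+d,.225])-[195,200]+.5)*5.5+[385,0]).round() for d in(-.048,0,.048)])
cv2.imwrite("pics/m8.png",np.vstack([np.hstack([f("ta.png"),f("sb.png")]),np.hstack([f("sc.png"),f("sc.png")*0])]))
E
```

```text
t 22.57 [ 0.5682 -0.3115  0.3328] [3.1344 0.0036 1.5792] q7 0.74 F [ 0.2 -0.3 -1.4] gap 0.034
(0.45, -0.1, 0.33, 1.58) -> [ 21.25 -11.64   0.12] [ 0.007  0.004 -0.001]
(0.3, 0.2, 0.33, 1.7) -> [ 51.37 -26.38  -0.1 ] [ 0.007  0.004 -0.121]
(0.4149, 0.2906, 0.2, 1.934) -> [ 60.38 -14.91  12.95] [ 0.006  0.005 -0.355]
[array([492., 199.]), array([530., 154.]), array([566., 112.])]
```

View pics/m8.png

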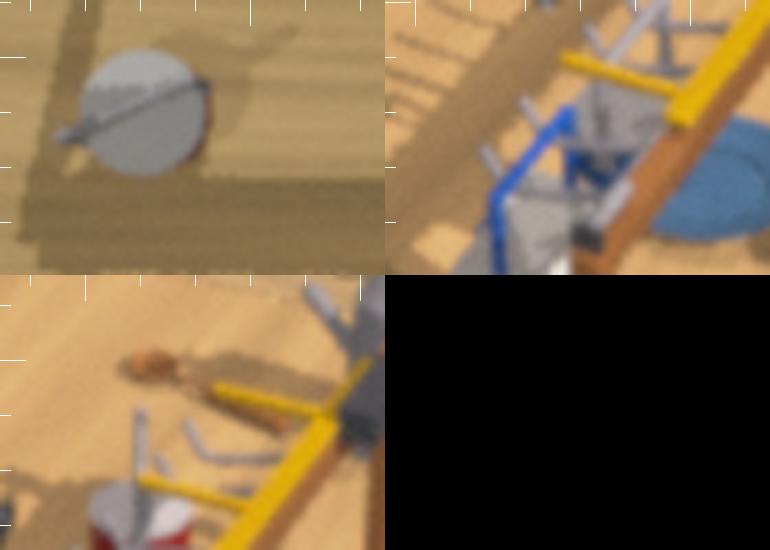

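The blue tin hangs on hook 0, with its bar at (566,112)–(492,199) as predicted. The red pot has been knocked aside: its bar in the top crop now runs from (60,135) to (208,84), and its lid is at (143,112). I'll re-measure it.

```bash
python3 - <<'E'
from h import *
c=camera("top");s=camera("scene")
Q=lambda X,Y:(155+X/5.5-.5,190+Y/5.5-.5)
A=at(c,*Q(60,135),.118);B=at(c,*Q(208,84),.118);m=(A+B)/2;print(m,np.linalg.norm(A-B),"yaw",np.pi/2+np.arctan2(-(A-B)[0],(A-B)[1]))
print("lid",at(c,*Q(143,112),.055),"scene A,m,B in crop",[((proj(s,p)-[235,135]+.5)*5.5+[0,275]).round() for p in(A,m,B)])
go((.40,.0,.333,1.58),(m[0],m[1],.333,1.93),(m[0],m[1],.16,1.93))
E
```

```text
[0.43829818 0.26652014 0.118     ] 0.10683796636588616 yaw 1.9258678796755557
lid [0.43863908 0.27186091 0.055     ] scene A,m,B in crop [array([142., 413.]), array([136., 446.]), array([130., 481.])]
t 22.77 [ 0.5668 -0.3091  0.3266] [-3.1407e+00 -9.0000e-04  1.5799e+00] q7 0.74 F [-0.5  0.3  0.3] gap 0.0341
(0.4, 0.0, 0.333, 1.58) -> [ 31.06 -16.4   -0.6 ] [-0.001 -0.001 -0.   ]
(np.float64(0.4382981761937418), np.float64(0.2665201354400093), 0.333, 1.93) -> [ 57.68 -12.33  -0.58] [-0.001 -0.001 -0.35 ]
(np.float64(0.4382981761937418), np.float64(0.2665201354400093), 0.16, 1.93) -> [ 57.66 -12.31  16.72] [-0.001 -0.001 -0.35 ]
```

>>> drive_tool --series '[0.8,6,-8,0,0,0,0,0.8,10,-13,0,0,0,0,0.8,15,-16.4,0,0,0,0,0.8,21,-16.4,0,0,0,0,0.8,27,-16.4,0,0,0,0,0.8,33,-16,0,0,0,0,0.8,39,-15,0,0,0,-0.1,0.8,45,-14,0,0,0,-0.2,0.8,51,-13,0,0,0,-0.3,0.8,56,-12.4,2,0,0,-0.35,0.8,57.8,-12.3,8,0,0,-0.35,0.8,57.8,-12.3,13,0,0,-0.35,0.8,57.8,-12.3,16.7,0,0,-0.35,0.8,57.8,-12.3,16.7,0,0,-0.35,0.8,57.8,-12.3,16.7,0,0,-0.35]'

```text
t: 24.65
ee_pos: [0.4395, 0.2674, 0.1615]
ee_rot: [3.14, 0.0, 1.93]
wrist_force: [1.2, -0.3, 0.4]
finger_gap: 0.0682
finger_force: 0.0
```

```bash
python3 - <<'E'
from h import *
go((.4385,.2685,.08,1.926))
E
```

```text
t 24.65 [0.4395 0.2674 0.1615] [3.1405e+00 2.0000e-04 1.9295e+00] q7 -0.15 F [ 1.2 -0.3  0.4] gap 0.0682
(0.4385, 0.2685, 0.08, 1.926) -> [ 0.14 -0.07  8.15] [0.001 0.    0.004]
```

>>> drive_tool --series '[0.8,0.1,-0.1,4,0,0,0,0.8,0.1,-0.1,8.1,0,0,0,0.8,0.1,-0.1,8.1,0,0,0,0,0.1,-0.1,8.1,0,0,0,0,0.1,-0.1,8.1,0,0,0,0,0.1,-0.1,8.1,0,0,0,0,0.1,-0.1,8.1,0,0,0,0,0.1,-0.1,8.1,0,0,0,0,0.1,-0.1,8.1,0,0,0]'

```text
t: 25.78
ee_pos: [0.4392, 0.2677, 0.0805]
ee_rot: [3.139, 0.0, 1.929]
wrist_force: [2.6, -1.8, 7.7]
finger_gap: 0.0077
finger_force: 48.9
```

```bash
python3 - <<'E'
from h import *
go((.44,.2685,.232,1.926),(.43,.1105,.232,1.58))
E
```

```text
t 25.77 [0.4392 0.2677 0.0805] [3.1387e+00 3.0000e-04 1.9291e+00] q7 -0.09 F [ 2.6 -1.8  7.7] gap 0.0077
(0.44, 0.2685, 0.232, 1.926) -> [  0.04   0.14 -15.15] [0.003 0.    0.003]
(0.43, 0.1105, 0.232, 1.58) -> [-14.41  -6.33 -15.17] [ 0.003 -0.     0.349]
```

>>> drive_tool --series '[0,0,0,-3,0,0,0,0,0,0,-8,0,0,0,0,0,0,-13,0,0,0,0,-3,-1.2,-15.2,0,0,0.1,0,-8,-3.5,-15.2,0,0,0.2,0,-13,-5.5,-15.2,0,0,0.3,0,-14.6,-6.3,-15.2,0,0,0.35,0,-14.6,-6.3,-15.2,0,0,0.35,0,-14.6,-6.3,-15.2,0,0,0.35]'

```text
t: 26.9
ee_pos: [0.43, 0.1106, 0.2315]
ee_rot: [3.141, -0.0, 1.583]
wrist_force: [0.5, 0.7, -1.8]
finger_gap: 0.0079
finger_force: 49.2
```

```bash
python3 - <<'E'
from h import *
go((.562,.108,.232,1.58))
E
```

```text
t 26.9 [0.43   0.1106 0.2315] [ 3.1412e+00 -2.0000e-04  1.5827e+00] q7 -0.3 F [ 0.5  0.7 -1.8] gap 0.0079
(0.562, 0.108, 0.232, 1.58) -> [-0.42 13.2  -0.05] [ 0.    -0.     0.003]
```

>>> drive_tool --series '[0,-0.3,4,0,0,0,0,0,-0.3,8,0,0,0,0,0,-0.3,11.5,0,0,0,0,0,-0.3,13.3,0,0,0,0,0,-0.3,13.3,0,0,0,0,0,-0.3,13.3,0,0,0,0,0,-0.3,13.3,1.5,0,0,0,0,-0.3,13.3,3,0,0,0,0,-0.3,13.3,3.8,0,0,0,0,-0.3,13.3,3.8,0,0,0]'

```text
t: 28.15
ee_pos: [0.5625, 0.1071, 0.1927]
ee_rot: [-3.141, 0.001, 1.58]
wrist_force: [-0.1, -0.1, -1.8]
finger_gap: 0.0077
finger_force: 49.2
```

>>> drive_tool --series '[0,0,0,0.3,0,0,0,0,0,0,0.5,0,0,0,0,0,0,0.5,0,0,0]'

```text
t: 28.52
ee_pos: [0.5634, 0.1072, 0.1888]
ee_rot: [3.14, -0.0, 1.58]
wrist_force: [0.7, -0.4, -1.8]
finger_gap: 0.0083
finger_force: 49.3
```

>>> drive_tool --series '[0,0,0,0.2,0,0,0,0,0,0,0.4,0,0,0,0,0,0,0.4,0,0,0]'

```text
t: 28.9
ee_pos: [0.5643, 0.1074, 0.1864]
ee_rot: [3.138, -0.001, 1.58]
wrist_force: [-0.1, 0.1, 12.0]
finger_gap: 0.0083
finger_force: 50.6
```

>>> drive_tool --series '[0.15,0,0,-0.2,0,0,0,0.4,0,0,-0.2,0,0,0,0.4,0,0,-0.2,0,0,0,0.4,0,0,-1.5,0,0,0,0.4,0,0,-4,0,0,0,0.4,0,0,-9,0,0,0,0.4,0,0,-15,0,0,0,0.4,0,0,-19,0,0,0,0.4,0,0,-19,0,0,0]'

```text
t: 30.02
ee_pos: [0.5644, 0.1069, 0.3788]
ee_rot: [3.135, -0.002, 1.579]
wrist_force: [0.8, -0.3, 0.0]
finger_gap: 0.0344
finger_force: 0.0
```

```bash
python3 - <<'E'
from h import *
s=camera("scene");crop("scene",190,120,330,240,5,"s9.png",s)
for y0,x in((-.169,.565),(.1085,.562)):
    print([((proj(s,[x,y0+d,.225])-[190,120]+.5)*5).round() for d in(-.048,0,.048)])
print("knob?",[((proj(s,[x,y,z])-[190,120]+.5)*5).round() for x,y,z in((.675,.252,.331),)])
go((.6735,.2525,.378,3.15),(.6735,.2525,.289,3.15))
E
```

```text
[array([217., 467.]), array([248., 432.]), array([277., 397.])]
[array([375., 278.]), array([399., 249.]), array([423., 221.])]
knob? [array([596.,  90.])]
t 30.07 [0.5635 0.107  0.3764] [ 3.1382e+00 -1.1000e-03  1.5796e+00] q7 -0.12 F [-0.5 -0.4 -0.9] gap 0.0339
(0.6735, 0.2525, 0.378, 3.15) -> [14.45 11.13 -0.1 ] [ 0.004  0.002 -1.57 ]
(0.6735, 0.2525, 0.289, 3.15) -> [14.44 11.1   8.8 ] [ 0.004  0.002 -1.57 ]
```

View pics/s9.png

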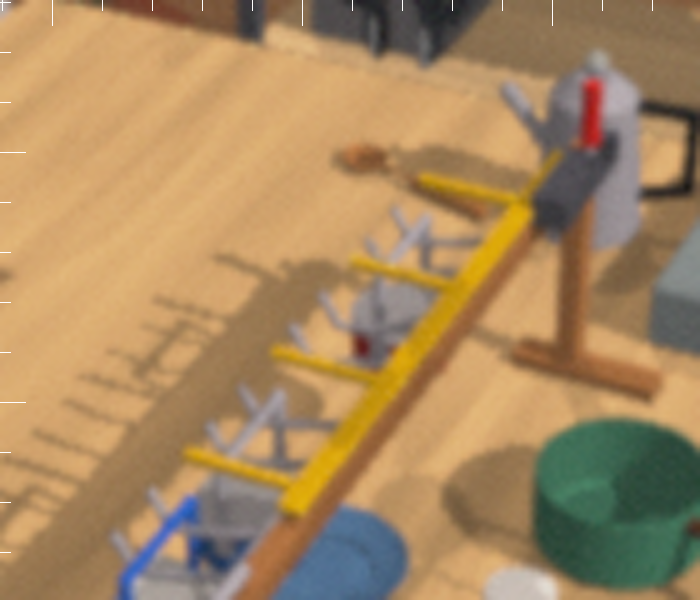

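All three hang: the red bar runs from about (427,222) to (375,280), the blue pot and tin bars are as before, and the knob is at (593,110). I'll go to the knob now.

>>> drive_tool --series '[0.7,5,4,-1,0,0,-0.18,0.7,10,8,-1,0,0,-0.36,0.7,14.4,11.1,-1,0,0,-0.54,0.7,14.4,11.1,-1,0,0,-0.72,0.7,14.4,11.1,-1,0,0,-0.9,0.7,14.4,11.1,-1,0,0,-1.08,0.7,14.4,11.1,-1,0,0,-1.26,0.7,14.4,11.1,-1,0,0,-1.44,0.7,14.4,11.1,-1,0,0,-1.57,0.7,14.4,11.1,-1,0,0,-1.57,0.7,14.4,11.1,-1,0,0,-1.57]'

```text
t: 31.45
ee_pos: [0.6725, 0.2521, 0.3839]
ee_rot: [-3.141, -0.001, -3.136]
wrist_force: [-0.2, 0.2, 0.9]
finger_gap: 0.0597
finger_force: 0.0
```

```bash
python3 - <<'E'
from h import *
go((.6735,.2525,.287,3.15))
E
```

```text
t 31.45 [0.6725 0.2521 0.3839] [-3.1410e+00 -7.0000e-04 -3.1364e+00] q7 1.24 F [-0.2  0.2  0.9] gap 0.0597
(0.6735, 0.2525, 0.287, 3.15) -> [-0.11  0.04  9.69] [-0.001 -0.001 -0.003]
```

>>> drive_tool --series '[0.7,0,0,5,0,0,0,0.7,0,0,9.7,0,0,0,0.7,0,0,9.7,0,0,0,0,0,0,9.7,0,0,0,0,0,0,9.7,0,0,0,0,0,0,9.7,0,0,0,0,0,0,9.7,0,0,0,0,0,0,9.7,0,0,0,0,0,0.7,9.7,0,0,0,0,0,0.8,9.7,0,0,0,0,0,0.8,9.7,0,0,0]' --newtons 30

```text
t: 32.83
ee_pos: [0.6739, 0.258, 0.2902]
ee_rot: [-3.14, 0.004, -3.135]
wrist_force: [-0.2, -4.9, 7.7]
finger_gap: 0.017
finger_force: 29.6
```

>>> drive_tool --series '[0,0.8,0,0,0,0,0,0,1.6,0,0,0,0,0,0,2.5,0,0,0,0,0,0,2.8,0,0,0,0,0,0,2.8,0,0,0,0,0,0,2.8,0,0,0,0,0]'

```text
t: 33.58
ee_pos: [0.6488, 0.2568, 0.2902]
ee_rot: [-3.14, 0.009, -3.137]
wrist_force: [10.3, -5.2, 3.6]
finger_gap: 0.0165
finger_force: 29.5
```

>>> drive_tool --series '[0,-0.2,-1,0,0,0,0,0,-0.2,-2.5,0,0,0,0,0,-0.2,-4,0,0,0,0,0,-0.2,-5.5,0,0,0,0,0,-0.2,-6.8,0,0,0,0,0,-0.2,-7.2,0,0,0,0,0,-0.2,-7.2,0,0,0,0]'

```text
t: 34.45
ee_pos: [0.6495, 0.1872, 0.2902]
ee_rot: [3.141, 0.007, -3.135]
wrist_force: [4.2, -1.4, 6.4]
finger_gap: 0.0169
finger_force: 30.0
```

>>> drive_tool --series '[0.7,0,0,0,0,0,0,0.7,0,0,0,0,0,0,0.7,0,0,0,0,0,0,0.7,0,0,-5,0,0,0,0.7,0,0,-10,0,0,0,0.7,0,4,-14,0,0,0,0.7,5,8,-14,0,0,0,0.7,8,12,-14,0,0,0,0.7,8,12,-14,0,0,0,0.7,8,12,-14,0,0,0]'

```text
t: 35.7
ee_pos: [0.5662, 0.307, 0.4275]
ee_rot: [-3.141, 0.001, -3.133]
wrist_force: [1.3, -0.8, 0.6]
finger_gap: 0.0598
finger_force: 0.0
```

```bash
python3 - <<'E'
from h import *
a=crop("top",155,130,375,215,3.6,"ta.png");s=crop("scene",180,140,300,250,2.6,"sb.png")
A=cv2.imread("pics/ta.png");B=cv2.imread("pics/sb.png");C=np.zeros((A.shape[0]+B.shape[0],A.shape[1],3),np.uint8);C[:A.shape[0]]=A;C[A.shape[0]:,:B.shape[1]]=B
cv2.imwrite("pics/m10.png",C[:600]);print(C.shape)
E
```

```text
(592, 792, 3)
```

View pics/m10.png

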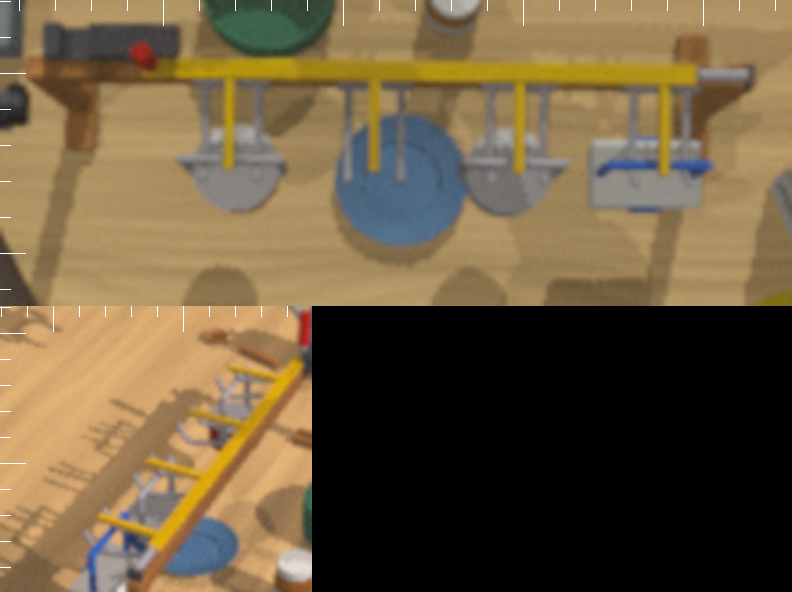

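The keeper is back at its starting pixels (tongues at 229, 374, 519 and 664, end at 695). All three handles rest on hooks 3, 1 and 0, and the gripper is clear.

```bash
python3 -c "
from cell import *
print(sign_off())"
```

```text
the job is handed in; nothing more can be done
None
```

The job is handed in: the blue-handled tin, blue pot and red pot hang on hooks 0, 1 and 3 with the keeper sprung shut over their handles; no green-handled tin was in the scene, and `sign_off()` returned no verdict.

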